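Find the rattling gear units by shaking and sort them out

TASK

In one or two of the three closed gear units lying in the wooden rack a gear has come off its shaft and lies loose inside. Find out by feel, lifting and gently shaking them, which ones have something moving inside; lay those flat in the empty sheet-metal rework tray and leave the sound ones properly down in notches of the rack. Carry them slowly and set them down softly without knocking or forcing them, and leave the other things on the bench where they are.

Things in the scene. Friction and masses are not known exactly. Their poses are not given: they have to be found in the camera images.
- unit_a_center (a point): centre (half-way along, across and up) of a closed gear unit: square grey cast-aluminium housing 50 mm wide, 50 high, 130 long, bolted end covers, a 12 mm steel shaft standing 24 mm out of its +x end, a 26 mm boss 6 mm out of its -x end. x along the housing to the shaft, z up. Starts in the rack, a pair of notches to each unit, sides free to grip across y between the rails. 0.28 to 0.7 kg
- unit_b_center (a point): centre of the second such unit, alike from outside. In a sound unit nothing moves and its weight stays put. In a bad one a loose steel gear of about 0.19 kg lies inside: at the slightest tilt or jerk it rolls from end to end, 78 mm (along x; 6 mm sideways), knocks on the end wall and shifts the balance: held level at its middle, the unit turns on the grip by up to 0.07 N m towards the end where the gear lies
- unit_c_center (a point): centre of the third such unit, alike from outside. Which units are bad (one or two of the three) cannot be seen, nor told from the weight, since the housings differ in weight
- rack: wooden rack, fixed: plywood base 118 x 330 x 8 mm, on it two upright rails along y, 9 mm thick, 48 mm high, at x = -50 and +50 mm (91 mm free between). Each has three notches 54 mm wide, 18 deep, at y = -98, 0, +98 mm, floor 30 mm up. Origin on the bench under the centre, z up. A unit fully down in its notches has its centre at x = 0, 55 mm up, its length along the rack's x
- tray: empty open rework tray of bare sheet steel, fixed: 200 mm (x) x 230 mm (y), 30 mm high, walls and flat floor 4 mm thick. Origin on the bench under its centre, z up. Two units have room side by side, lengthwise along the tray's x at y = -50 and +50 mm; a unit lying flat in it has its centre 29 mm above the bench
- screwdriver: screwdriver 190 mm long lying in front of the rack; origin at its middle on the bench. To be left alone
- wheel: plywood wheel, 68 mm across, 14 mm thick, lying flat beyond the rack; origin under its centre. To be left alone
- bearing: steel ball-bearing ring, 34 mm across, 11 mm high, beyond the rack; origin under its centre. To be left alone
- coupling: aluminium shaft coupling, 24 mm across, 30 mm high, standing beyond the rack; origin under its centre. To be left alone
- wrench: wrench 170 mm long lying beyond the tray; origin at its middle on the bench. To be left alone
- bolt: steel bolt standing on its head, 45 mm high, in front of the tray; origin under its centre. To be left alone
- bracket: aluminium angle bracket 50 x 30 x 35 mm in front of the tray; origin under its centre. To be left alone
Mind the look-alikes: they are no part of the job. What is shaped like the part that bears unit_c_center but orange or red is not meant. What is shaped like the part that bears unit_a_center but yellow is not meant.

How it is judged:
At the end, for the whole second after the job is handed in: Units with a loose gear lie flat in the tray (centre within 80 mm in x, 90 mm in y of its centre, under 35 mm up); sound units lie in a pair of rack notches, any of the three (centre within 12 mm in x, 51 to 58.5 mm up, within 0.08 rad of the rack's x, either way round); all at rest ((not (distance between gear_1_c0 and unit_a_center below 0.045 m and y of gear_1_c0 in the frame of unit_a_center between -0.021 and 0.021 m) or (x of unit_a_center in the frame of tray between -0.08 and 0.08 m and y of unit_a_center in the frame of tray between -0.09 and 0.09 m and z of unit_a_center in the frame of tray below 0.035 m)) and (not (distance between gear_2_c0 and unit_a_center below 0.045 m and y of gear_2_c0 in the frame of unit_a_center between -0.021 and 0.021 m) or (x of unit_a_center in the frame of tray between -0.08 and 0.08 m and y of unit_a_center in the frame of tray between -0.09 and 0.09 m and z of unit_a_center in the frame of tray below 0.035 m)) and ((distance between gear_1_c0 and unit_a_center below 0.045 m and y of gear_1_c0 in the frame of unit_a_center between -0.021 and 0.021 m) or (distance between gear_2_c0 and unit_a_center below 0.045 m and y of gear_2_c0 in the frame of unit_a_center between -0.021 and 0.021 m) or (x of unit_a_center in the frame of rack between -0.012 and 0.012 m and y of unit_a_center in the frame of rack between -0.12 and 0.12 m and z of unit_a_center in the frame of rack between 0.051 and 0.0585 m and angle between the x axis of unit_a_center and the x axis of rack, either way round below 0.08 rad)) and linear speed of each of unit_a, unit_b, unit_c below 0.03 m/s and (not (distance between gear_1_c0 and unit_b_center below 0.045 m and y of gear_1_c0 in the frame of unit_b_center between -0.021 and 0.021 m) or (x of unit_b_center in the frame of tray between -0.08 and 0.08 m and y of unit_b_center in the frame of tray between -0.09 and 0.09 m and z of unit_b_center in the frame of tray below 0.035 m)) and (not (distance between gear_2_c0 and unit_b_center below 0.045 m and y of gear_2_c0 in the frame of unit_b_center between -0.021 and 0.021 m) or (x of unit_b_center in the frame of tray between -0.08 and 0.08 m and y of unit_b_center in the frame of tray between -0.09 and 0.09 m and z of unit_b_center in the frame of tray below 0.035 m)) and ((distance between gear_1_c0 and unit_b_center below 0.045 m and y of gear_1_c0 in the frame of unit_b_center between -0.021 and 0.021 m) or (distance between gear_2_c0 and unit_b_center below 0.045 m and y of gear_2_c0 in the frame of unit_b_center between -0.021 and 0.021 m) or (x of unit_b_center in the frame of rack between -0.012 and 0.012 m and y of unit_b_center in the frame of rack between -0.12 and 0.12 m and z of unit_b_center in the frame of rack between 0.051 and 0.0585 m and angle between the x axis of unit_b_center and the x axis of rack, either way round below 0.08 rad)) and (not (distance between gear_1_c0 and unit_c_center below 0.045 m and y of gear_1_c0 in the frame of unit_c_center between -0.021 and 0.021 m) or (x of unit_c_center in the frame of tray between -0.08 and 0.08 m and y of unit_c_center in the frame of tray between -0.09 and 0.09 m and z of unit_c_center in the frame of tray below 0.035 m)) and (not (distance between gear_2_c0 and unit_c_center below 0.045 m and y of gear_2_c0 in the frame of unit_c_center between -0.021 and 0.021 m) or (x of unit_c_center in the frame of tray between -0.08 and 0.08 m and y of unit_c_center in the frame of tray between -0.09 and 0.09 m and z of unit_c_center in the frame of tray below 0.035 m)) and ((distance between gear_1_c0 and unit_c_center below 0.045 m and y of gear_1_c0 in the frame of unit_c_center between -0.021 and 0.021 m) or (distance between gear_2_c0 and unit_c_center below 0.045 m and y of gear_2_c0 in the frame of unit_c_center between -0.021 and 0.021 m) or (x of unit_c_center in the frame of rack between -0.012 and 0.012 m and y of unit_c_center in the frame of rack between -0.12 and 0.12 m and z of unit_c_center in the frame of rack between 0.051 and 0.0585 m and angle between the x axis of unit_c_center and the x axis of rack, either way round below 0.08 rad))); the robot touches nothing.
It fails at once if a gear unit is set or pressed against the rack with more than 120 N (knocked, dropped or forced) (contact force between any of unit_a, unit_b, unit_c and rack above 120 N).
It fails at once if a gear unit is set or pressed against the tray with more than 120 N (knocked, dropped or forced) (contact force between any of unit_a, unit_b, unit_c and tray above 120 N).
It fails at once if a gear unit is swung or shaken faster than 1 m/s (linear speed of any of unit_a, unit_b, unit_c above 1 m/s).
It fails at once if one of the other things on the bench is moved by more than 20 mm (distance of any of screwdriver, wheel, bearing, coupling, wrench, bolt, bracket from where it was at the start of the episode above 0.02 m).
It also fails if it takes over 72 s, if anything falls off the work surface, if the arm or the gripper's body presses on something with over 40 N, if the wrist force passes 120 N, or if a joint passes its speed limit or range.

ROBOT

A 6-joint arm with a two-finger parallel gripper is mounted at the origin on the work surface. World frame = base frame: x ahead of the robot, y to its left, z up, the work surface at z = 0. Lengths are in m, angles in rad, forces in N, time in s.
With the tool pointing down it reaches from about 0.3 to 0.775 m from the base axis. Payload 14.6 kg.
Tool frame: the origin (TCP) lies midway between the tips of the shut fingers; the grasp point (between the pads) lies 19 mm behind it (ctrl.grip_depth is the distance from the TCP to the grasp point, in m); z points along the fingers, x is the direction in which the jaws open and shut, and the axes are right-handed (so a half turn about z gives the same grasp; the last joint's range is limited). The gripper opens to 94 mm and grips with 3 to 60 N. Pads are 16 mm wide; open, the fingers measure 119 mm over their backs; the gripper's body (75 mm by 177 mm) begins 78 mm behind the grasp point.
Start: joints at [1.224, 0.3, 1.521, -0, 1.321, -0.067], TCP at [0.152, 0.529, 0.205] pointing down, gripper open.
Joint ranges: [-3.03, 3.03], [-0.79, 2.21], [0.23, 2.52], [-1.04, 4.18], [0, 3.07], [-2.55, 2.55]. Speed limits (rad/s): [2.22, 2.22, 2.57, 3.14, 3.14, 3.14].

INTERFACE

Orientations are given as [roll, pitch, yaw] about the fixed x, y, z axes, in that order (R = Rz(yaw) Ry(pitch) Rx(roll)).
In Python, from station import ctrl gives the robot as it stands.
- The arm moves only by the tool play_rows, never from a script. Its argument "steps" is a list that holds one entry, the list of rows, each a list of 7 numbers: the shift along the tool's x, y, z in cm, then the turn, a rotation vector about the tool's x, y, z in rad, then the opening, from 0 (shut) to 1 (fully open). In form: [[[x, y, z, ax, ay, az, hand], ...]]. A call has 1 to 20 rows; each row is the pose to reach, as a shift and turn from the pose measured when the call began, along the tool's axes at that moment; what a row does not reach only later rows make up. A row lasts 1/12 s, in which the tool goes at most 41.7 mm and 7.16 degrees, less where a joint would pass 70% of its speed; a pose out of reach is approached as far as the arm can. A call with a gripper value outside its range is refused whole. The fingers move at their own pace and stop on an object; "force" is the grip in N (left out, the last holds). Time passes only in rows, so rows that repeat a pose let the fingers close. It gives the time, the measured TCP pose, the force and the opening at its end, in the units of the state.
- ctrl.get_obs(): the state, without advancing time (a new reading comes with each control period).
- ctrl.camera(name): name is "scene" or "top"; returns a dict with "frame" (420x560x3 uint8, blue, green, red), "fovy" (degrees; the focal length in pixels is half the picture's height over the tangent of half this angle, whatever the lens; pixels are square), "cx", "cy" (the principal point, pixels), "D" ([k1, k2, p1, p2, k3] as OpenCV has them; the pictures are not rectified), "world_to_cam" (4x4, takes a point from world to camera coordinates). Camera axes: x right, y up, looking along -z (the intrinsics and any distortion apply to the point x, -y, -z); pixel columns grow to the right and rows downward; lengths in m; the calibration is good to about 2 mm. A picture is of the moment at which its call begins. There is no depth.
- ctrl.hand_in(): hands the job in, once; it reports no verdict.
The state is a dict: "time_s": time; "qpos": joint angles; "joint_vel": joint speeds; "tau": joint torques, N m; "ee_pos": TCP position; "eef_rot": TCP orientation; "force": force on the tool from outside, world axes, zero at the start; "moment": the same for the moment, N m; "grip_width": finger opening in m.
Only numpy, scipy, OpenCV 4.12 (cv2) and the standard library are available. Lean on these libraries where they do the work, as an engineer would, in place of code of your own. Each camera call takes 0.05 s, during which the arm holds its last target. There are 200 camera calls.

## Working session

There is one attempt and no reset: what is moved stays moved. The work goes in short steps, Python scripts to look and compute and a tool call to move; the robot and the scene stay as the last step left them, time stands still between calls to the robot, and variables do not carry over. Pictures are saved under pics/ and viewed, about 8 in all and at most 12, crops included, and the job is handed in when it is done.

Besides the shell and the picture viewer there is one more tool, called in YAML: its name, and indented under it one key for each argument. play_rows: Moves the arm, as the interface text tells. Its arguments: {"type":"object","properties":{"steps":{"type":"array"},"force":{"type":"number"}},"required":["steps"]}

```bash
ls; mkdir -p pics; cat > h.py <<'E'
import numpy as np, cv2
from station import ctrl
def save(c,n): cv2.imwrite('pics/'+n,c['frame'])
def cam(n):
    c=ctrl.camera(n); f=c['frame'].shape[0]/2/np.tan(np.radians(c['fovy'])/2)
    c['K']=np.array([[f,0,c['cx']],[0,f,c['cy']],[0,0,1.]]); c['D']=np.array(c['D'],float)
    c['T']=np.array(c['world_to_cam'])
    return c
def proj(c,P):
    P=np.atleast_2d(P).astype(float); T=c['T']; q=P@T[:3,:3].T+T[:3,3]; q=q*[1,-1,-1]
    return cv2.projectPoints(q,np.zeros(3),np.zeros(3),c['K'],c['D'])[0][:,0]
def onplane(c,uv,z):
    uv=np.atleast_2d(uv).astype(float)
    n=cv2.undistortPoints(uv[:,None],c['K'],c['D'])[:,0]
    d=np.c_[n[:,0],-n[:,1],-np.ones(len(n))]; T=c['T']; R=T[:3,:3]
    o=-R.T@T[:3,3]; d=d@R
    return o+d*((z-o[2])/d[:,2])[:,None]
E
python3 - <<'E'
from h import *
for n in('top','scene'):
    c=cam(n); save(c,n+'1.png'); print(n,c['fovy'],-c['T'][:3,:3].T@c['T'][:3,3],c['D'])
print(ctrl.get_obs())
E
```

```text
pics
top 57.433515166934285 [0.39323169 0.02148586 1.0526257 ] [-0.04294399  0.          0.          0.          0.        ]
scene 57.00975376339464 [ 1.30639577 -0.05161486  0.66186294] [-0.10870857  0.          0.          0.          0.        ]
{'time_s': 0.1, 'qpos': array([ 1.22441907e+00,  3.00401296e-01,  1.52149969e+00, -8.67165554e-07,
        1.32072016e+00, -6.65773798e-02]), 'joint_vel': array([-0.00015715, -0.00032443, -0.0033391 , -0.00123824,  0.00082396,
       -0.00145474]), 'tau': array([ 2.11102400e-03, -5.32650197e+01, -3.53278148e+01,  7.08786445e-02,
        2.35961471e-02, -6.66347387e-05]), 'ee_pos': array([0.15180154, 0.52839356, 0.20495905]), 'eef_rot': array([-3.14152507e+00,  1.02627141e-03,  1.29099670e+00]), 'force': array([-0.32261363, -0.13228076,  0.16590876]), 'moment': array([ 0.02205262,  0.00937285, -0.03743289]), 'grip_width': 0.09398460411948241}
```

View pics/top1.png

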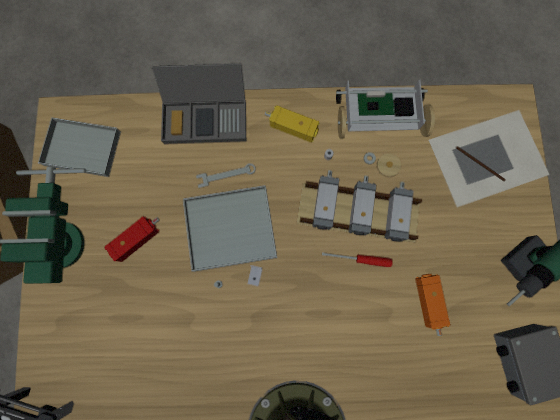

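View pics/scene1.png

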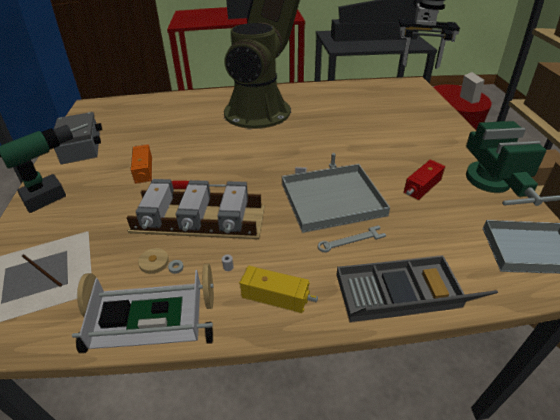

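The top view shows the three grey units at about (327,200), (364,207) and (401,213) in the rack. The look-alikes are red (132,240), orange (433,302) and yellow (295,123), and none of them is meant. There are two trays: the one at (230,228) has the wrench beyond it and the bolt and bracket in front, so it is the rework tray. The one at (80,147) is a decoy. I'll confirm this in one enlarged crop.

```bash
cat > m.py <<'E'
from h import *
c=cam('top'); im=c['frame']; hsv=cv2.cvtColor(im,cv2.COLOR_BGR2HSV)
grey=((hsv[...,1]<60)&(hsv[...,2]>70)).astype(np.uint8)
vis=cv2.resize(im[160:300,180:440],None,fx=3,fy=3,interpolation=cv2.INTER_CUBIC)
def comp(roi,z,k=3):
    x0,y0,x1,y1=roi; m=np.zeros_like(grey); m[y0:y1,x0:x1]=grey[y0:y1,x0:x1]
    m=cv2.morphologyEx(m,cv2.MORPH_OPEN,np.ones((k,k)))
    cs=cv2.findContours(m,cv2.RETR_EXTERNAL,cv2.CHAIN_APPROX_NONE)[0]
    for q in sorted(cs,key=lambda q:q[:,0,0].mean()):
        if cv2.contourArea(q)<300: continue
        r=cv2.boxPoints(cv2.minAreaRect(q)); w=onplane(c,r,z)
        e=[(w[1]-w[0])[:2],(w[2]-w[1])[:2]]; l=[np.hypot(*v) for v in e]; v=e[int(np.argmax(l))]
        v=v*np.sign(v[0])
        print(roi,'c',w.mean(0).round(4),'size',np.round(l,4),'ang(long)',round(np.arctan2(v[1],v[0]),4), 'px',r.mean(0).round(1))
        cv2.polylines(vis,[((r-[180,160]+.5)*3).astype(int)],True,(0,0,255))
comp((300,165,430,250),.08,9)
comp((175,180,285,273),.03,5)
# rack: dark brown rails
br=((hsv[...,1]>90)&(hsv[...,2]<90)).astype(np.uint8); print('dark px',br[165:250,290:440].sum())
ys,xs=np.nonzero(br[165:250,290:440]); 
pts=np.c_[xs+290,ys+165].astype(np.float32)
for lo in (0,1):
    ax=np.array([np.cos(.17),np.sin(.17)]) ; n=np.array([-ax[1],ax[0]]); s=(pts-[362,210])@n
    p=pts[(s>5)&(s<40)] if lo else pts[(s<-5)&(s>-40)]
    if len(p)<20: continue
    r=cv2.boxPoints(cv2.minAreaRect(p)); w=onplane(c,r,.048); print('rail',w.mean(0).round(4),'ends',w.round(3)[:,:2].tolist())
    cv2.polylines(vis,[((r-[180,160]+.5)*3).astype(int)],True,(255,0,0))
cv2.imwrite('pics/crop1.png',vis)
E
python3 m.py
```

```text
(300, 165, 430, 250) c [ 0.6038 -0.0949  0.08  ] size [0.0549 0.0611] ang(long) -0.052 px [326.5 194.5]
(300, 165, 430, 250) c [ 0.5701 -0.186   0.08  ] size [0.0944 0.0565] ang(long) -0.1801 px [362.3 206.4]
(300, 165, 430, 250) c [ 0.5527 -0.2803  0.08  ] size [0.0629 0.0893] ang(long) -0.0848 px [399. 212.]
(175, 180, 285, 273) c [0.5279 0.1633 0.03  ] size [0.2294 0.1944] ang(long) -1.4344 px [229.9 229.2]
dark px 583
rail [ 0.6124 -0.197   0.048 ] ends [[0.633, -0.041], [0.651, -0.044], [0.592, -0.354], [0.574, -0.35]]
rail [ 0.5122 -0.1778  0.048 ] ends [[0.53, -0.022], [0.552, -0.026], [0.494, -0.334], [0.472, -0.329]]
```

View pics/crop1.png

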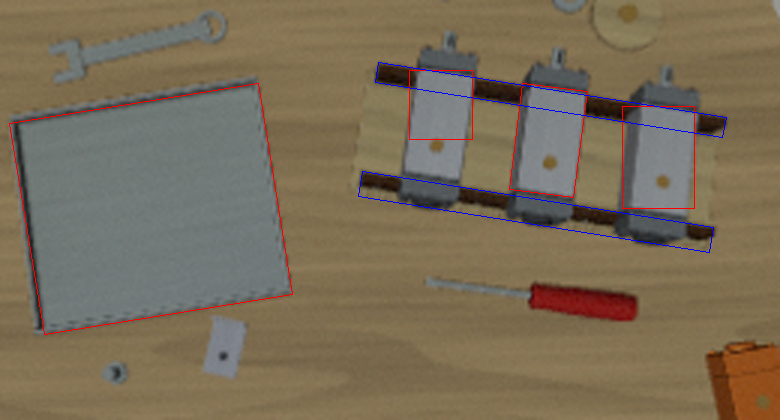

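```bash
cat > m2.py <<'E'
from h import *
c=cam('top'); im=c['frame']; hsv=cv2.cvtColor(im,cv2.COLOR_BGR2HSV)
P=lambda a:np.array(a)/3.+[180,160]-.33
tips=onplane(c,P([(449,33),(558,49),(667,67)]),.058); dots=onplane(c,P([(437,146),(550,162),(663,182)]),.081)
print('tips',tips.round(4).tolist(),'dots',dots.round(4).tolist())
for w in(tips,dots): d=np.diff(w,axis=0)[:,:2]; print(np.hypot(*d.T), [np.arctan2(v[0],-v[1]) for v in d])
g=hsv[...,2].astype(int)
# top faces: bright and greyish
m=((hsv[...,1]<70)&(hsv[...,2]>125)).astype(np.uint8); m[:170]=0;m[250:]=0;m[:,:300]=0;m[:,430:]=0
cs=cv2.findContours(m,cv2.RETR_EXTERNAL,cv2.CHAIN_APPROX_NONE)[0]
for q in cs:
    if cv2.contourArea(q)<150: continue
    w=onplane(c,q[:,0],.08)[:,:2]*1000; (ce,sz,an)=cv2.minAreaRect(w.astype(np.float32)); print('top',np.round(ce,1),np.round(sz,1),round(an,1))
print(hsv[190:230:8,364],hsv[207,345:385:3,:].tolist())
s=cam('scene'); v=cv2.resize(s['frame'][165:245,120:275],None,fx=5,fy=5,interpolation=cv2.INTER_CUBIC); cv2.imwrite('pics/crop2.png',v)
# tray corners guesses: outer rim z=.03
for n,cc in(('top',c),('scene',s)): print(n,proj(cc,[[.528,.163,.03]]))
E
python3 m2.py
```

```text
tips [[0.6736, -0.1083, 0.058], [0.6562, -0.2051, 0.058], [0.6372, -0.3017, 0.058]] dots [[0.5671, -0.0901, 0.081], [0.5505, -0.1864, 0.081], [0.5304, -0.2825, 0.081]]
[0.09835122 0.09849404] [np.float64(-0.1774596300347887), np.float64(-0.19501355444792343)]
[0.09778005 0.09814497] [np.float64(-0.17066916099805768), np.float64(-0.20570037054301218)]
top [ 550.5 -285.1] [47.7 89.3] 81.2
top [ 569.3 -189. ] [47.3 88.3] 79.1
top [587.  -92.4] [46.6 88.3] 79.5
[[ 98  15 135]
 [103  13 136]
 [105  15 139]
 [ 20 154 114]
 [ 99  13 141]] [[22, 90, 122], [23, 88, 122], [22, 72, 113], [105, 4, 116], [103, 17, 136], [105, 19, 137], [103, 13, 136], [99, 13, 136], [105, 15, 137], [95, 11, 136], [22, 83, 138], [22, 89, 134], [22, 89, 135], [23, 90, 130]]
top [[229.96667857 228.56811334]]
scene [[331.51513022 188.5151179 ]]
```

View pics/crop2.png

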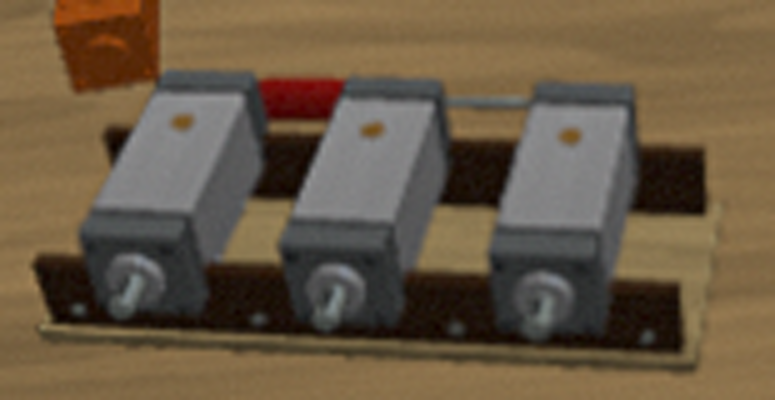

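The scene crop shows three grey units down in their notches, with shafts toward the camera at about (130,285), (333,290) and (545,300). The red and orange things are outside the rack. The measurements agree: the units are 98 mm apart and the rack is at (0.569,-0.189) with yaw -0.187. The tray is at (0.528,0.163) with yaw 0.136. I'll move above unit 1 at (0.587,-0.092).

```bash
cat > go.py <<'E'
import sys
from h import *
from scipy.spatial.transform import Rotation as R
def rel(p,yaw):
    o=ctrl.get_obs(); r=R.from_euler('xyz',o['eef_rot']); t=R.from_euler('xyz',[np.pi,0,yaw])
    return (r.inv().apply(np.array(p)-o['ee_pos'])*100).round(2), (r.inv()*t).as_rotvec().round(3)
if __name__=='__main__':
    a=[float(x) for x in sys.argv[1:]]; o=ctrl.get_obs()
    print(*rel(a[:3],a[3])); print('t',o['time_s'],'p',o['ee_pos'].round(4),o['eef_rot'].round(3),'F',o['force'].round(2),'M',o['moment'].round(3),'w',round(o['grip_width'],4))
E
python3 go.py .587 -.0925 .14 1.384
```

```text
[-47.67  58.97   6.54] [-0.     0.    -0.093]
t 0.25 p [0.1519 0.5285 0.2052] [-3.142  0.     1.291] F [0.39 0.2  0.33] M [ 0.02  -0.015 -0.013] w 0.0942
```

play_rows:
  steps:
    - [[-10, 12.4, 0, 0, 0, -0.02, 1], [-20, 24.7, 0, 0, 0, -0.04, 1], [-47.67, 58.97, 6.5, 0, 0, -0.093, 1], [-47.67, 58.97, 6.5, 0, 0, -0.093, 1], [-47.67, 58.97, 6.5, 0, 0, -0.093, 1], [-47.67, 58.97, 6.5, 0, 0, -0.093, 1], [-47.67, 58.97, 6.5, 0, 0, -0.093, 1], [-47.67, 58.97, 6.5, 0, 0, -0.093, 1], [-47.67, 58.97, 6.5, 0, 0, -0.093, 1], [-47.67, 58.97, 6.5, 0, 0, -0.093, 1], [-47.67, 58.97, 6.5, 0, 0, -0.093, 1], [-47.67, 58.97, 6.5, 0, 0, -0.093, 1], [-47.67, 58.97, 6.5, 0, 0, -0.093, 1], [-47.67, 58.97, 6.5, 0, 0, -0.093, 1], [-47.67, 58.97, 6.5, 0, 0, -0.093, 1], [-47.67, 58.97, 6.5, 0, 0, -0.093, 1], [-47.67, 58.97, 6.5, 0, 0, -0.093, 1], [-47.67, 58.97, 6.5, 0, 0, -0.093, 1], [-47.67, 58.97, 6.5, 0, 0, -0.093, 1], [-47.67, 58.97, 6.5, 0, 0, -0.093, 1]]
  force: 40

```text
time_s: 1.92
ee_pos: [0.5875, -0.0949, 0.1392]
eef_rot: [-3.14, 0.001, 1.381]
force: [-0.5, 0.1, -0.4]
grip_width: 0.0938
```

```bash
python3 go.py .587 -.0925 .041 1.384; python3 -c "
from h import *
c=cam('scene'); v=cv2.resize(c['frame'][120:260,110:310],None,fx=4,fy=4,interpolation=cv2.INTER_CUBIC); cv2.imwrite('pics/g1.png',v)"
```

```text
[ 0.23 -0.08  9.82] [-0.001  0.001 -0.003]
t 1.9167 p [ 0.5875 -0.0949  0.1392] [-3.140e+00  1.000e-03  1.381e+00] F [-0.48  0.11 -0.37] M [ 0.004 -0.019  0.02 ] w 0.0938
```

View pics/g1.png

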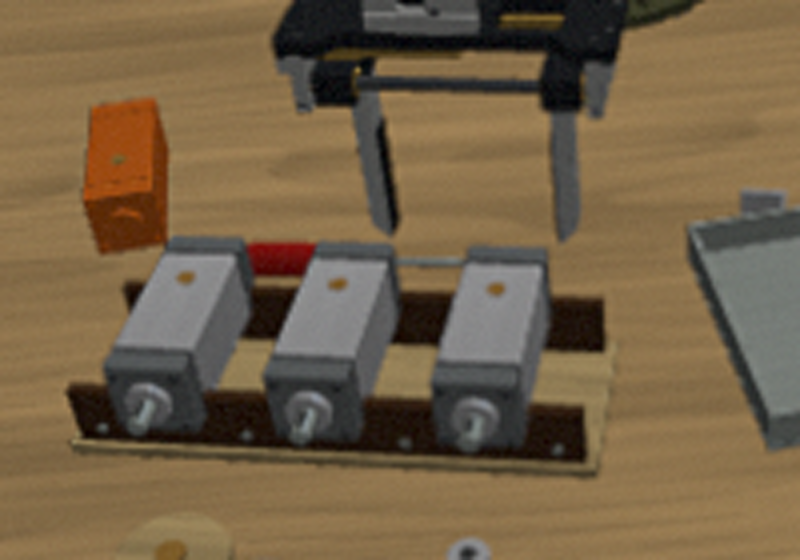

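The picture shows the open jaws straddling unit 1, with the fingertips at (385,230) and (567,235) above the far end of the nearest-right unit. I'll descend and grip.

play_rows:
  steps:
    - [[0.2, -0.08, 1, 0, 0, -0.003, 0.9], [0.23, -0.08, 2, 0, 0, -0.003, 0.9], [0.23, -0.08, 3.2, 0, 0, -0.003, 0.9], [0.23, -0.08, 4.4, 0, 0, -0.003, 0.9], [0.23, -0.08, 5.6, 0, 0, -0.003, 0.9], [0.23, -0.08, 6.8, 0, 0, -0.003, 0.9], [0.23, -0.08, 8, 0, 0, -0.003, 0.9], [0.23, -0.08, 9, 0, 0, -0.003, 0.9], [0.23, -0.08, 9.6, 0, 0, -0.003, 0.9], [0.23, -0.08, 9.82, 0, 0, -0.003, 0.9], [0.23, -0.08, 9.82, 0, 0, -0.003, 0.8]]
  force: 40

```text
time_s: 2.88
ee_pos: [0.5862, -0.0908, 0.041]
eef_rot: [-3.14, 0.0, 1.385]
force: [-0.6, 1.6, 0.1]
grip_width: 0.0809
```

play_rows:
  steps:
    - [[0, 0, 0, 0, 0, 0, 0.6], [0, 0, 0, 0, 0, 0, 0.55], [0, 0, 0, 0, 0, 0, 0.5], [0, 0, 0, 0, 0, 0, 0.4], [0, 0, 0, 0, 0, 0, 0.4], [0, 0, 0, 0, 0, 0, 0.4], [0, 0, 0, 0, 0, 0, 0.4]]
  force: 40

```text
time_s: 3.47
ee_pos: [0.5863, -0.091, 0.0414]
eef_rot: [-3.14, 0.001, 1.385]
force: [-2.0, -2.8, 4.2]
grip_width: 0.0498
```

```bash
python3 go.py .587 -.0925 .041 1.384
```

```text
[-0.14  0.09  0.04] [-0.001  0.001  0.001]
t 3.4667 p [ 0.5863 -0.091   0.0414] [-3.140e+00  1.000e-03  1.385e+00] F [-2.03 -2.76  4.21] M [-0.402  0.189 -0.07 ] w 0.0498
```

play_rows:
  steps:
    - [[0, 0, -0.2, 0, 0, 0, 0.4], [0, 0, -0.6, 0, 0, 0, 0.4], [0, 0, -1.2, 0, 0, 0, 0.4], [0, 0, -2, 0, 0, 0, 0.4], [0, 0, -2.8, 0, 0, 0, 0.4], [0, 0, -3.6, 0, 0, 0, 0.4], [0, 0, -4.4, 0, 0, 0, 0.4], [0, 0, -5, 0, 0, 0, 0.4], [0, 0, -5.4, 0, 0, 0, 0.4], [0, 0, -5.5, 0, 0, 0, 0.4], [0, 0, -5.5, 0, 0, 0, 0.4], [0, 0, -5.5, 0, 0, 0, 0.4]]
  force: 40

```text
time_s: 4.47
ee_pos: [0.5862, -0.0909, 0.096]
eef_rot: [-3.14, 0.001, 1.385]
force: [-0.4, -0.6, -2.9]
grip_width: 0.0496
```

```bash
cat > rd.py <<'E'
from h import *
from scipy.spatial.transform import Rotation as R
A=[]
for i in range(5):
    ctrl.camera('top'); o=ctrl.get_obs(); r=R.from_euler('xyz',o['eef_rot']).inv()
    A.append(np.r_[r.apply(o['force']),r.apply(o['moment'])])
A=np.array(A); print('t',round(o['time_s'],2),'p',o['ee_pos'].round(4),'rot',o['eef_rot'].round(3),'tool F,M mean',A.mean(0).round(3),'std',A.std(0).round(3))
E
python3 rd.py
```

```text
t 4.72 p [ 0.5863 -0.0909  0.096 ] rot [-3.140e+00  1.000e-03  1.385e+00] tool F,M mean [-5.100e-02 -2.690e-01  3.858e+00 -4.000e-03  2.000e-03  7.000e-03] std [0.127 0.482 0.492 0.024 0.034 0.019]
```

play_rows:
  steps:
    - [[0, 0, 0, 0.03, 0, 0, 0.4], [0, 0, 0, 0.06, 0, 0, 0.4], [0, 0, 0, 0.09, 0, 0, 0.4], [0, 0, 0, 0.12, 0, 0, 0.4], [0, 0, 0, 0.12, 0, 0, 0.4], [0, 0, 0, 0.12, 0, 0, 0.4], [0, 0, 0, 0.12, 0, 0, 0.4], [0, 0, 0, 0.12, 0, 0, 0.4], [0, 0, 0, 0.12, 0, 0, 0.4], [0, 0, 0, 0.12, 0, 0, 0.4]]

```text
time_s: 5.55
ee_pos: [0.5863, -0.0909, 0.0962]
eef_rot: [-3.02, 0.001, 1.385]
force: [0.0, 0.1, -3.6]
grip_width: 0.0499
```

```bash
python3 rd.py
```

```text
t 5.8 p [ 0.5863 -0.0909  0.0961] rot [-3.020e+00  1.000e-03  1.385e+00] tool F,M mean [ 1.210e-01  8.110e-01  4.155e+00 -1.240e-01  4.000e-03  1.000e-03] std [0.598 0.468 0.681 0.019 0.032 0.034]
```

play_rows:
  steps:
    - [[0, 0, 0, -0.03, 0, 0, 0.4], [0, 0, 0, -0.06, 0, 0, 0.4], [0, 0, 0, -0.09, 0, 0, 0.4], [0, 0, 0, -0.12, 0, 0, 0.4], [0, 0, 0, -0.15, 0, 0, 0.4], [0, 0, 0, -0.18, 0, 0, 0.4], [0, 0, 0, -0.21, 0, 0, 0.4], [0, 0, 0, -0.24, 0, 0, 0.4], [0, 0, 0, -0.24, 0, 0, 0.4], [0, 0, 0, -0.24, 0, 0, 0.4], [0, 0, 0, -0.24, 0, 0, 0.4], [0, 0, 0, -0.24, 0, 0, 0.4], [0, 0, 0, -0.24, 0, 0, 0.4]]

```text
time_s: 6.88
ee_pos: [0.5864, -0.091, 0.096]
eef_rot: [3.024, 0.001, 1.385]
force: [0.2, 0.1, -4.1]
grip_width: 0.0497
```

```bash
python3 rd.py
```

```text
t 7.13 p [ 0.5863 -0.0909  0.0961] rot [3.023e+00 1.000e-03 1.385e+00] tool F,M mean [ 0.102 -0.073  3.63   0.14   0.019 -0.037] std [0.568 0.473 0.411 0.029 0.037 0.016]
```

play_rows:
  steps:
    - [[0, 0, 0, 0.03, 0, 0, 0.4], [0, 0, 0, 0.06, 0, 0, 0.4], [0, 0, 0, 0.09, 0, 0, 0.4], [0, 0, 0, 0.09, 0, 0, 0.4], [0, 0, 0, 0.09, 0, 0, 0.4], [0, 0, 0, 0.09, 0, 0, 0.4], [0, 0, 0, 0.09, 0, 0, 0.4]]

```text
time_s: 7.72
ee_pos: [0.5862, -0.0909, 0.096]
eef_rot: [3.113, 0.001, 1.385]
force: [-0.4, -0.5, -3.3]
grip_width: 0.0497
```

```bash
python3 rd.py
```

```text
t 7.97 p [ 0.5863 -0.0909  0.0962] rot [3.113e+00 1.000e-03 1.385e+00] tool F,M mean [-0.208  0.071  3.772  0.029  0.017 -0.008] std [0.554 0.709 0.584 0.033 0.045 0.031]
```

play_rows:
  steps:
    - [[0, 0, 0, 0.03, 0, 0, 0.4], [0, 0, 0, 0.06, 0, 0, 0.4], [0, 0, 0, 0.06, 0, 0, 0.4], [0, 0, 0, 0.06, 0, 0, 0.4], [0, 0, 0, 0.06, 0, 0, 0.4], [0, 0, 0, 0.06, 0, 0, 0.4], [0, 0, 0, 0.06, 0, 0, 0.4], [0, 0, 0, 0.06, 0, 0, 0.4], [0, 0, 0, 0.06, 0, 0, 0.4]]

```text
time_s: 8.72
ee_pos: [0.5863, -0.0909, 0.0962]
eef_rot: [-3.11, 0.001, 1.385]
force: [-0.1, 0.0, -4.1]
grip_width: 0.0499
```

```bash
python3 rd.py
```

```text
t 8.97 p [ 0.5863 -0.0909  0.0961] rot [-3.110e+00  1.000e-03  1.385e+00] tool F,M mean [ 0.295  0.181  3.621 -0.046  0.014  0.014] std [0.401 0.383 0.23  0.025 0.033 0.032]
```

The moment is linear in tilt: ±0.13 at ±0.12 rad, ±0.037 at ±0.03, and 0 when level. There is no 0.07 N·m step, so unit 1 is sound. I'll set it back down.

play_rows:
  steps:
    - [[0, 0, 0, -0.03, 0, 0, 0.4], [0, 0, 0.6, -0.03, 0, 0, 0.4], [0, 0, 1.4, -0.03, 0, 0, 0.4], [0, 0, 2.4, -0.03, 0, 0, 0.4], [0, 0, 3.4, -0.03, 0, 0, 0.4], [0, 0, 4.2, -0.03, 0, 0, 0.4], [0, 0, 4.7, -0.03, 0, 0, 0.4], [0, 0, 5, -0.03, 0, 0, 0.4], [0, 0, 5.2, -0.03, 0, 0, 0.4], [0, 0, 5.35, -0.03, 0, 0, 0.4], [0, 0, 5.45, -0.03, 0, 0, 0.4], [0, 0, 5.45, -0.03, 0, 0, 0.4]]

```text
time_s: 9.97
ee_pos: [0.5847, -0.0907, 0.0418]
eef_rot: [-3.14, 0.001, 1.385]
force: [0.4, -0.2, -4.2]
grip_width: 0.0498
```

```bash
python3 rd.py
```

```text
t 10.22 p [ 0.5847 -0.0907  0.0419] rot [-3.140e+00  1.000e-03  1.385e+00] tool F,M mean [-0.755 -0.068  3.602  0.004 -0.126  0.046] std [0.636 0.401 0.36  0.04  0.023 0.021]
```

play_rows:
  steps:
    - [[0, 0, 0.05, 0, 0, 0, 0.4], [0, 0, 0.08, 0, 0, 0, 0.4], [0, 0, 0.08, 0, 0, 0, 0.6], [0, 0, 0.08, 0, 0, 0, 0.85], [0, 0, 0.08, 0, 0, 0, 0.85], [0, 0, 0.08, 0, 0, 0, 0.85], [0, 0, -1.5, 0, 0, 0, 0.9], [0, 0, -4, 0, 0, 0, 0.9], [0, 0, -7.5, 0, 0, 0, 0.9], [-1, 0, -9, 0, 0, 0, 0.9], [-3, 0, -9, 0, 0, 0, 0.9], [-6, 0, -9, 0, 0, 0, 0.9], [-9, 0, -9, 0, 0, 0, 0.9], [-9.8, 0, -9, 0, 0, 0, 0.9], [-9.8, 0, -9, 0, 0, 0, 0.9], [-9.8, 0, -9, 0, 0, 0, 0.9]]

```text
time_s: 11.55
ee_pos: [0.5667, -0.1867, 0.1319]
eef_rot: [-3.14, 0.0, 1.384]
force: [0.5, 0.4, -0.6]
grip_width: 0.0846
```

```bash
python3 go.py .5685 -.1885 .041 1.384
```

```text
[-0.14  0.22  9.09] [-0.001  0.     0.   ]
t 11.55 p [ 0.5667 -0.1867  0.1319] [-3.14   0.     1.384] F [ 0.49  0.4  -0.59] M [ 0.039  0.058 -0.04 ] w 0.0846
```

play_rows:
  steps:
    - [[-0.15, 0.2, 1, 0, 0, 0, 0.9], [-0.15, 0.2, 2.2, 0, 0, 0, 0.9], [-0.15, 0.2, 3.6, 0, 0, 0, 0.9], [-0.15, 0.2, 5, 0, 0, 0, 0.9], [-0.15, 0.2, 6.4, 0, 0, 0, 0.9], [-0.15, 0.2, 7.8, 0, 0, 0, 0.9], [-0.15, 0.2, 8.7, 0, 0, 0, 0.85], [-0.15, 0.2, 9.05, 0, 0, 0, 0.75], [-0.15, 0.2, 9.05, 0, 0, 0, 0.65], [-0.15, 0.2, 9.05, 0, 0, 0, 0.6], [-0.15, 0.2, 9.05, 0, 0, 0, 0.55], [-0.15, 0.2, 9.05, 0, 0, 0, 0.5], [-0.15, 0.2, 9.05, 0, 0, 0, 0.4], [-0.15, 0.2, 9.05, 0, 0, 0, 0.4], [-0.15, 0.2, 9.05, 0, 0, 0, 0.4], [-0.15, 0.2, 9.05, 0, 0, 0, 0.4]]

```text
time_s: 12.88
ee_pos: [0.5687, -0.1887, 0.0421]
eef_rot: [-3.141, 0.001, 1.384]
force: [-1.4, 0.1, 5.9]
grip_width: 0.0494
```

play_rows:
  steps:
    - [[0, 0, -0.2, 0, 0, 0, 0.4], [0, 0, -0.6, 0, 0, 0, 0.4], [0, 0, -1.2, 0, 0, 0, 0.4], [0, 0, -2, 0, 0, 0, 0.4], [0, 0, -2.8, 0, 0, 0, 0.4], [0, 0, -3.6, 0, 0, 0, 0.4], [0, 0, -4.4, 0, 0, 0, 0.4], [0, 0, -5, 0, 0, 0, 0.4], [0, 0, -5.4, 0.03, 0, 0, 0.4], [0, 0, -5.5, 0.06, 0, 0, 0.4], [0, 0, -5.5, 0.09, 0, 0, 0.4], [0, 0, -5.5, 0.12, 0, 0, 0.4], [0, 0, -5.5, 0.12, 0, 0, 0.4], [0, 0, -5.5, 0.12, 0, 0, 0.4], [0, 0, -5.5, 0.12, 0, 0, 0.4], [0, 0, -5.5, 0.09, 0, 0, 0.4], [0, 0, -5.5, 0.06, 0, 0, 0.4], [0, 0, -5.5, 0.03, 0, 0, 0.4], [0, 0, -5.5, 0.03, 0, 0, 0.4], [0, 0, -5.5, 0.03, 0, 0, 0.4]]

```text
time_s: 14.55
ee_pos: [0.5684, -0.1887, 0.0975]
eef_rot: [-3.111, 0.001, 1.384]
force: [0.2, 0.1, -4.2]
grip_width: 0.05
```

```bash
python3 rd.py
```

```text
t 14.8 p [ 0.5688 -0.1887  0.097 ] rot [-3.111e+00  1.000e-03  1.384e+00] tool F,M mean [-1.810e-01  5.710e-01  4.171e+00 -2.000e-02  9.000e-03 -1.000e-03] std [0.334 0.445 0.276 0.015 0.011 0.036]
```

play_rows:
  steps:
    - [[0, 0, 0, -0.03, 0, 0, 0.4], [0, 0, 0, -0.06, 0, 0, 0.4], [0, 0, 0, -0.09, 0, 0, 0.4], [0, 0, 0, -0.12, 0, 0, 0.4], [0, 0, 0, -0.15, 0, 0, 0.4], [0, 0, 0, -0.15, 0, 0, 0.4], [0, 0, 0, -0.15, 0, 0, 0.4], [0, 0, 0, -0.15, 0, 0, 0.4], [0, 0, 0, -0.15, 0, 0, 0.4], [0, 0, 0, -0.12, 0, 0, 0.4], [0, 0, 0, -0.09, 0, 0, 0.4], [0, 0, 0, -0.06, 0, 0, 0.4], [0, 0, 0, -0.06, 0, 0, 0.4], [0, 0, 0, -0.06, 0, 0, 0.4]]

```text
time_s: 15.97
ee_pos: [0.569, -0.1886, 0.0967]
eef_rot: [3.112, 0.0, 1.385]
force: [-0.2, -0.2, -4.6]
grip_width: 0.0496
```

```bash
python3 rd.py
```

```text
t 16.22 p [ 0.5687 -0.1887  0.0971] rot [3.112e+00 1.000e-03 1.384e+00] tool F,M mean [-0.368 -0.231  3.954  0.053  0.029 -0.013] std [0.414 0.309 0.476 0.025 0.016 0.015]
```

Unit 2's step between ±0.03 rad is 0.073 N·m, the same as unit 1 and purely the weight's lever arm. A loose gear would give about 0.17, so unit 2 is sound. I'll put it back.

play_rows:
  steps:
    - [[0, 0, 0, 0.03, 0, 0, 0.4], [0, 0, 0.6, 0.03, 0, 0, 0.4], [0, 0, 1.4, 0.03, 0, 0, 0.4], [0, 0, 2.4, 0.03, 0, 0, 0.4], [0, 0, 3.4, 0.03, 0, 0, 0.4], [0, 0, 4.2, 0.03, 0, 0, 0.4], [0, 0, 4.7, 0.03, 0, 0, 0.4], [0, 0, 5, 0.03, 0, 0, 0.4], [0, 0, 5.2, 0.03, 0, 0, 0.4], [0, 0, 5.35, 0.03, 0, 0, 0.4], [0, 0, 5.45, 0.03, 0, 0, 0.4], [0, 0, 5.5, 0.03, 0, 0, 0.4], [0, 0, 5.5, 0.03, 0, 0, 0.4]]

```text
time_s: 17.3
ee_pos: [0.5704, -0.189, 0.0423]
eef_rot: [3.141, 0.001, 1.384]
force: [0.1, -0.3, -3.4]
grip_width: 0.0494
```

play_rows:
  steps:
    - [[0, 0, 0.05, 0, 0, 0, 0.4], [0, 0, 0.05, 0, 0, 0, 0.6], [0, 0, 0.05, 0, 0, 0, 0.85], [0, 0, 0.05, 0, 0, 0, 0.85], [0, 0, 0.05, 0, 0, 0, 0.85], [0, 0, -1.5, 0, 0, 0, 0.9], [0, 0, -4, 0, 0, 0, 0.9], [0, 0, -7.5, 0, 0, 0, 0.9], [-1, 0, -9, 0, 0, 0, 0.9], [-3, 0, -9, 0, 0, 0, 0.9], [-6, 0, -9, 0, 0, 0, 0.9], [-9, 0, -9, 0, 0, 0, 0.9], [-9.8, 0, -9, 0, 0, 0, 0.9], [-9.8, 0, -9, 0, 0, 0, 0.9], [-9.8, 0, -9, 0, 0, 0, 0.9]]

```text
time_s: 18.55
ee_pos: [0.5522, -0.285, 0.1322]
eef_rot: [3.141, 0.0, 1.384]
force: [-0.2, 0.7, 0.2]
grip_width: 0.0843
```

```bash
python3 go.py .550 -.285 .041 1.384
```

```text
[-0.04 -0.22  9.12] [ 0.  0. -0.]
t 18.55 p [ 0.5522 -0.285   0.1322] [3.141 0.    1.384] F [-0.2   0.67  0.17] M [-0.024  0.003 -0.017] w 0.0843
```

play_rows:
  steps:
    - [[-0.05, -0.2, 1, 0, 0, 0, 0.9], [-0.05, -0.2, 2.2, 0, 0, 0, 0.9], [-0.05, -0.2, 3.6, 0, 0, 0, 0.9], [-0.05, -0.2, 5, 0, 0, 0, 0.9], [-0.05, -0.2, 6.4, 0, 0, 0, 0.9], [-0.05, -0.2, 7.8, 0, 0, 0, 0.9], [-0.05, -0.2, 8.7, 0, 0, 0, 0.85], [-0.05, -0.2, 9.05, 0, 0, 0, 0.75], [-0.05, -0.2, 9.05, 0, 0, 0, 0.65], [-0.05, -0.2, 9.05, 0, 0, 0, 0.6], [-0.05, -0.2, 9.05, 0, 0, 0, 0.55], [-0.05, -0.2, 9.05, 0, 0, 0, 0.5], [-0.05, -0.2, 9.05, 0, 0, 0, 0.4], [-0.05, -0.2, 9.05, 0, 0, 0, 0.4], [-0.05, -0.2, 9.05, 0, 0, 0, 0.4], [-0.05, -0.2, 9.05, 0, 0, 0, 0.4]]
  force: 50

```text
time_s: 19.88
ee_pos: [0.5505, -0.2853, 0.0425]
eef_rot: [3.14, 0.001, 1.384]
force: [-0.4, -0.4, 6.7]
grip_width: 0.0496
```

play_rows:
  steps:
    - [[0, 0, -0.2, 0, 0, 0, 0.4], [0, 0, -0.6, 0, 0, 0, 0.4], [0, 0, -1.2, 0, 0, 0, 0.4], [0, 0, -2, 0, 0, 0, 0.4], [0, 0, -2.8, 0, 0, 0, 0.4], [0, 0, -3.6, 0, 0, 0, 0.4], [0, 0, -4.4, 0, 0, 0, 0.4], [0, 0, -5, 0, 0, 0, 0.4], [0, 0, -5.4, 0.03, 0, 0, 0.4], [0, 0, -5.5, 0.06, 0, 0, 0.4], [0, 0, -5.5, 0.09, 0, 0, 0.4], [0, 0, -5.5, 0.12, 0, 0, 0.4], [0, 0, -5.5, 0.12, 0, 0, 0.4], [0, 0, -5.5, 0.12, 0, 0, 0.4], [0, 0, -5.5, 0.12, 0, 0, 0.4], [0, 0, -5.5, 0.09, 0, 0, 0.4], [0, 0, -5.5, 0.06, 0, 0, 0.4], [0, 0, -5.5, 0.03, 0, 0, 0.4], [0, 0, -5.5, 0.03, 0, 0, 0.4], [0, 0, -5.5, 0.03, 0, 0, 0.4]]

```text
time_s: 21.55
ee_pos: [0.5501, -0.2853, 0.0979]
eef_rot: [-3.113, 0.001, 1.383]
force: [-0.8, -0.2, -5.6]
grip_width: 0.0497
```

```bash
python3 rd.py
```

```text
t 21.8 p [ 0.5505 -0.2852  0.0974] rot [-3.112e+00  1.000e-03  1.384e+00] tool F,M mean [0.189 0.081 6.101 0.017 0.01  0.007] std [0.386 0.554 0.354 0.024 0.033 0.03 ]
```

play_rows:
  steps:
    - [[0, 0, 0, -0.03, 0, 0, 0.4], [0, 0, 0, -0.06, 0, 0, 0.4], [0, 0, 0, -0.09, 0, 0, 0.4], [0, 0, 0, -0.12, 0, 0, 0.4], [0, 0, 0, -0.15, 0, 0, 0.4], [0, 0, 0, -0.15, 0, 0, 0.4], [0, 0, 0, -0.15, 0, 0, 0.4], [0, 0, 0, -0.15, 0, 0, 0.4], [0, 0, 0, -0.15, 0, 0, 0.4], [0, 0, 0, -0.12, 0, 0, 0.4], [0, 0, 0, -0.09, 0, 0, 0.4], [0, 0, 0, -0.06, 0, 0, 0.4], [0, 0, 0, -0.06, 0, 0, 0.4], [0, 0, 0, -0.06, 0, 0, 0.4]]

```text
time_s: 22.97
ee_pos: [0.5508, -0.2852, 0.0971]
eef_rot: [3.11, 0.001, 1.384]
force: [-0.3, 0.0, -6.4]
grip_width: 0.0496
```

```bash
python3 rd.py
```

```text
t 23.22 p [ 0.5504 -0.2853  0.0974] rot [3.110e+00 1.000e-03 1.384e+00] tool F,M mean [-2.800e-02 -8.000e-02  6.531e+00 -2.300e-02  2.200e-02  2.000e-03] std [0.453 0.195 0.376 0.032 0.035 0.031]
```

Unit 3 is bad. After removing the weight's lever term (∓0.054 N·m), the moment steps by +0.071 / −0.077 N·m toward the lower end, which matches a loose gear. I'll level it, raise it and carry it to the tray.

play_rows:
  steps:
    - [[0, 0, -0.2, 0.01, 0, 0, 0.4], [0, 0, -0.6, 0.02, 0, 0, 0.4], [0, 0, -1.2, 0.03, 0, 0, 0.4], [0, 0, -2, 0.03, 0, 0, 0.4], [0, 0, -2.9, 0.03, 0, 0, 0.4], [0, 0, -3.8, 0.03, 0, 0, 0.4], [0, 0, -4.6, 0.03, 0, 0, 0.4], [0, 0, -5.2, 0.03, 0, 0, 0.4], [0, 0, -5.4, 0.03, 0, 0, 0.4], [0, 0, -5.5, 0.03, 0, 0, 0.4]]

```text
time_s: 24.05
ee_pos: [0.5488, -0.285, 0.1529]
eef_rot: [3.14, 0.001, 1.384]
force: [0.4, -0.3, -6.3]
grip_width: 0.0496
```

```bash
python3 go.py .528 .163 .15 1.707
```

```text
[ 43.63 -10.38   0.24] [ 0.002  0.001 -0.323]
t 24.05 p [ 0.5488 -0.285   0.1529] [3.140e+00 1.000e-03 1.384e+00] F [ 0.4  -0.27 -6.29] M [ 0.002 -0.036  0.008] w 0.0496
```

play_rows:
  steps:
    - [[0.2, -0.05, 0, 0, 0, 0, 0.4], [0.65, -0.15, 0, 0, 0, -0.005, 0.4], [1.3, -0.3, 0, 0, 0, -0.01, 0.4], [2.4, -0.57, 0, 0, 0, -0.018, 0.4], [3.7, -0.88, 0, 0, 0, -0.027, 0.4], [5.2, -1.24, 0, 0, 0, -0.038, 0.4], [6.7, -1.6, 0, 0, 0, -0.05, 0.4], [8.2, -1.95, 0, 0, 0, -0.061, 0.4], [9.7, -2.3, 0, 0, 0, -0.072, 0.4], [11.2, -2.67, 0, 0, 0, -0.083, 0.4], [12.7, -3.02, 0, 0, 0, -0.094, 0.4], [14.2, -3.38, 0, 0, 0, -0.105, 0.4], [15.7, -3.74, 0, 0, 0, -0.116, 0.4], [17.2, -4.1, 0, 0, 0, -0.127, 0.4], [18.6, -4.43, 0, 0, 0, -0.138, 0.4], [19.8, -4.71, 0, 0, 0, -0.147, 0.4], [20.8, -4.95, 0, 0, 0, -0.154, 0.4], [21.5, -5.12, 0, 0, 0, -0.159, 0.4], [21.9, -5.21, 0, 0, 0, -0.162, 0.4], [22, -5.24, 0, 0, 0, -0.163, 0.4]]

```text
time_s: 25.72
ee_pos: [0.5383, -0.0585, 0.1527]
eef_rot: [3.14, 0.001, 1.547]
force: [-0.1, -0.5, -6.5]
grip_width: 0.0497
```

```bash
python3 go.py .528 .163 .15 1.707
```

```text
[22.12 -1.55  0.24] [ 0.002  0.001 -0.16 ]
t 25.7167 p [ 0.5383 -0.0585  0.1527] [3.140e+00 1.000e-03 1.547e+00] F [-0.06 -0.52 -6.5 ] M [-0.037  0.001 -0.032] w 0.0497
```

play_rows:
  steps:
    - [[0.2, 0, 0, 0, 0, 0, 0.4], [0.65, -0.05, 0, 0, 0, -0.005, 0.4], [1.3, -0.1, 0, 0, 0, -0.01, 0.4], [2.4, -0.17, 0, 0, 0, -0.018, 0.4], [3.7, -0.26, 0, 0, 0, -0.027, 0.4], [5.2, -0.36, 0, 0, 0, -0.038, 0.4], [6.7, -0.47, 0, 0, 0, -0.048, 0.4], [8.2, -0.57, 0, 0, 0, -0.06, 0.4], [9.7, -0.68, 0, 0, 0, -0.07, 0.4], [11.2, -0.78, 0, 0, 0, -0.081, 0.4], [12.7, -0.89, 0, 0, 0, -0.092, 0.4], [14.2, -1, 0, 0, 0, -0.103, 0.4], [15.7, -1.1, 0, 0, 0, -0.114, 0.4], [17.2, -1.2, 0, 0, 0, -0.124, 0.4], [18.6, -1.3, 0, 0, 0, -0.135, 0.4], [19.9, -1.4, 0, 0, 0, -0.144, 0.4], [20.9, -1.46, 0, 0, 0, -0.151, 0.4], [21.6, -1.5, 0, 0, 0, -0.156, 0.4], [22, -1.54, 0, 0, 0, -0.159, 0.4], [22.1, -1.55, 0, 0, 0, -0.16, 0.4]]

```text
time_s: 27.38
ee_pos: [0.5279, 0.1634, 0.1523]
eef_rot: [3.14, 0.001, 1.708]
force: [-0.0, 1.4, -6.2]
grip_width: 0.0497
```

```bash
python3 go.py .528 .163 .017 1.707; python3 -c "
from h import *
c=cam('scene'); v=cv2.resize(c['frame'][80:250,120:420],None,fx=2.6,fy=2.6,interpolation=cv2.INTER_CUBIC); cv2.imwrite('pics/t1.png',v)"
```

```text
[-2.000e-02 -1.000e-02  1.353e+01] [0.001 0.001 0.001]
t 27.3833 p [0.5279 0.1634 0.1523] [3.140e+00 1.000e-03 1.708e+00] F [-0.04  1.42 -6.16] M [ 0.023 -0.05   0.01 ] w 0.0497
```

View pics/t1.png

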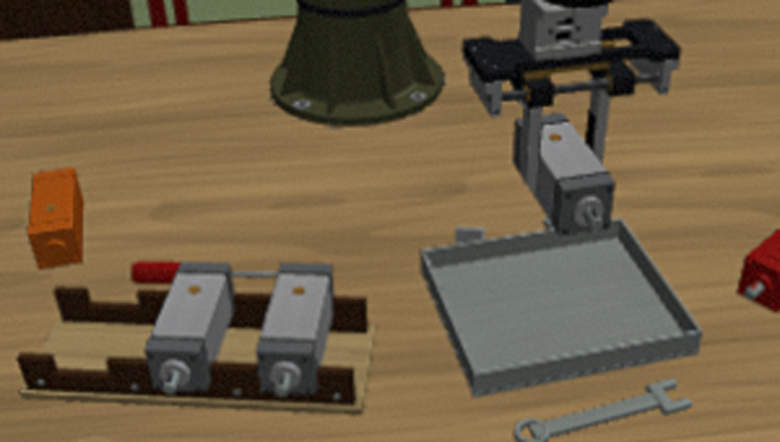

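Units 1 and 2 sit in their notches at (290,330) and (190,330), and unit 3 hangs level above the tray at (565,175). I'll lower it gently.

play_rows:
  steps:
    - [[0, 0, 0.3, 0, 0, 0, 0.4], [0, 0, 1, 0, 0, 0, 0.4], [0, 0, 2, 0, 0, 0, 0.4], [0, 0, 3.2, 0, 0, 0, 0.4], [0, 0, 4.4, 0, 0, 0, 0.4], [0, 0, 5.6, 0, 0, 0, 0.4], [0, 0, 6.8, 0, 0, 0, 0.4], [0, 0, 8, 0, 0, 0, 0.4], [0, 0, 9.2, 0, 0, 0, 0.4], [0, 0, 10.4, 0, 0, 0, 0.4], [0, 0, 11.4, 0, 0, 0, 0.4], [0, 0, 12.2, 0, 0, 0, 0.4], [0, 0, 12.7, 0, 0, 0, 0.4], [0, 0, 13, 0, 0, 0, 0.4], [0, 0, 13.2, 0, 0, 0, 0.4], [0, 0, 13.3, 0, 0, 0, 0.4], [0, 0, 13.35, 0, 0, 0, 0.4], [0, 0, 13.4, 0, 0, 0, 0.4], [0, 0, 13.4, 0, 0, 0, 0.4]]

```text
time_s: 29.02
ee_pos: [0.5283, 0.1629, 0.0186]
eef_rot: [3.14, 0.001, 1.708]
force: [0.0, -0.5, -5.6]
grip_width: 0.0498
```

play_rows:
  steps:
    - [[0, 0, 0.05, 0, 0, 0, 0.4], [0, 0, 0.1, 0, 0, 0, 0.4], [0, 0, 0.1, 0, 0, 0, 0.4]]

```text
time_s: 29.27
ee_pos: [0.5283, 0.1629, 0.0176]
eef_rot: [3.14, 0.001, 1.708]
force: [-1.2, -0.2, -5.5]
grip_width: 0.0496
```

play_rows:
  steps:
    - [[0, 0, 0.05, 0, 0, 0, 0.4], [0, 0, 0.1, 0, 0, 0, 0.4], [0, 0, 0.15, 0, 0, 0, 0.4], [0, 0, 0.15, 0, 0, 0, 0.4]]

```text
time_s: 29.6
ee_pos: [0.5284, 0.1629, 0.0165]
eef_rot: [3.139, 0.001, 1.708]
force: [-3.6, -1.3, 1.4]
grip_width: 0.0498
```

Contact: the force went from −5.5 to +1.4 N. I'll release and retreat upward.

play_rows:
  steps:
    - [[0, 0, 0, 0, 0, 0, 0.56], [0, 0, 0, 0, 0, 0, 0.65], [0, 0, 0, 0, 0, 0, 0.8], [0, 0, 0, 0, 0, 0, 0.8], [0, 0, 0, 0, 0, 0, 0.8], [0, 0, -1, 0, 0, 0, 0.8], [0, 0, -3, 0, 0, 0, 0.8], [0, 0, -6, 0, 0, 0, 0.8], [0, 0, -9.5, 0, 0, 0, 0.8], [0, 4, -13, 0, 0, 0, 0.8], [0, 8, -16, 0, 0, 0, 0.8], [0, 12, -17, 0, 0, 0, 0.8], [0, 15, -17, 0, 0, 0, 0.8], [0, 15, -17, 0, 0, 0, 0.8], [0, 15, -17, 0, 0, 0, 0.8], [0, 15, -17, 0, 0, 0, 0.8]]

```text
time_s: 30.93
ee_pos: [0.6761, 0.1834, 0.1865]
eef_rot: [3.14, 0.001, 1.708]
force: [-1.2, -0.5, -0.0]
grip_width: 0.0753
```

```bash
python3 - <<'E'
from h import *
c=cam('top'); hsv=cv2.cvtColor(c['frame'],cv2.COLOR_BGR2HSV)
m=((hsv[...,1]<70)&(hsv[...,2]>125)).astype(np.uint8); m[:170]=0;m[250:]=0;m[:,:300]=0;m[:,430:]=0
for q in cv2.findContours(m,cv2.RETR_EXTERNAL,cv2.CHAIN_APPROX_NONE)[0]:
    if cv2.contourArea(q)<150: continue
    w=onplane(c,q[:,0],.08)[:,:2]*1000; ce,sz,an=cv2.minAreaRect(w.astype(np.float32)); print('top',np.round(ce,1),np.round(sz,1),round(an,1))
t=cv2.resize(c['frame'][150:300,180:440],None,fx=2.5,fy=2.5); s=cam('scene'); s=cv2.resize(s['frame'][130:250,120:400],(650,279))
s=cv2.resize(s,(t.shape[1],int(279*t.shape[1]/650)))
cv2.imwrite('pics/end.png',cv2.resize(np.vstack([t,s]),None,fx=.9,fy=.9)); print(ctrl.get_obs()['ee_pos'],ctrl.get_obs()['time_s'])
E
```

```text
top [ 571.1 -189.1] [49.1 91.8] 79.0
top [586.2 -89.7] [53.2 91.3] 79.7
[0.67560403 0.18353753 0.18709774] 31.0333
```

View pics/end.png

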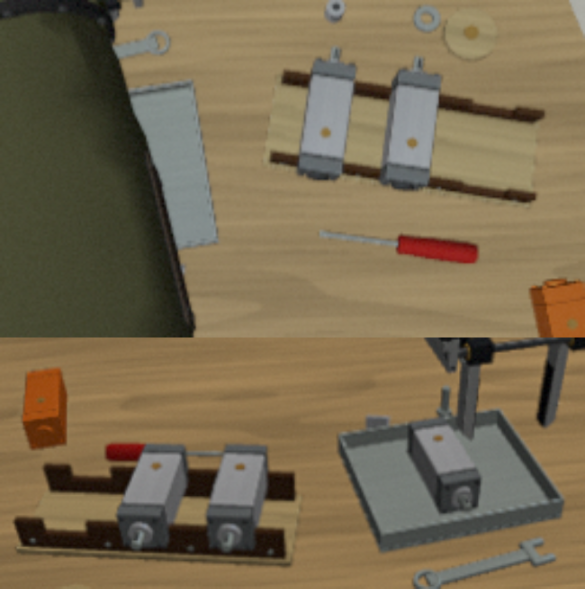

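The last picture shows units 1 and 2 down in their notches and unit 3 flat in the middle of the tray, with the gripper clear. The other things that show in it are where they were. I'm handing in.

```bash
python3 -c "
from station import ctrl
print(ctrl.hand_in())"
```

```text
the job is handed in; nothing more can be done
None
```

I tested all three units, found one bad, laid it in the tray, and handed the job in at about 31 s of the 72 s allowed. No verdict was reported.

**Feel test:** I lifted each unit and tilted it both ways about the grip.
- **Units nearest the tray and in the middle:** the moment followed the tilt as plain weight, with a change of about 0.075 N·m between ±0.03 rad and no step. Both are sound and went back into their own notches.
- **Unit farthest from the tray:** with the weight taken out, the moment jumped by about ±0.07 N·m toward the lower end. That matches a loose gear, so I laid it flat in the middle of the tray.

**Last checks:**
- **Rack:** the top view put the two rack units within about 3 mm of where they started. They also look fully seated in the scene view. I did not measure their height or angle separately.
- **Tray:** the arm hid the tray from above, so I checked the tray unit only in the scene view, and by the force changing over as it touched down.
- **Other things:** the screwdriver, wheel, bearing, coupling and wrench look unmoved. The bolt and bracket show only in part, behind the tray.
- **Forces:** readings at the end of each move never went above about 7 N.
- **Disagreement:** the nearest-tray unit measured slightly wide in the last picture (53 mm instead of 47). I took that as its lit side being counted in, and did not check it further.

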